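# Empty the crayon tray and hold it up over the drawing pad

### The job

Pick up the green tray by its handle, carry it to the clear tub and tip it so that all four block crayons slide off its open end into the tub. Then bring the empty tray back over the middle of the drawing pad it stood on and finish still holding it there, level and still, about 15 cm above the pad, so that someone can put a fresh pad underneath; do not set it down or let go. Do not shove the tub, and leave the tape, the paint jar and the mug alone.

Things in the scene. Friction and masses are not known exactly. Their poses are not given: they have to be found in the camera images.
- tray_grip (a point): centre of the green tray's handle, where to grip it: a flat upright bar across the tray's middle, 12 mm thick (tray x), 110 mm long (tray y), 28 mm tall, from 62 to 90 mm above the tray's underside. This point is 76 mm above tray's origin and 95 mm from the open end. Take it from above, fingers closing along the tray's x. Axes as tray; z is up when level
- tray: green tray, 190 mm long (x), 110 mm wide (y), 0.16 kg, balanced under its handle; origin at the centre of its underside. 4 mm floor; 4 mm walls reach 28 mm up on both long sides and at the +x end; the -x end is open, without a wall: pieces slide off there. At the start it stands level on the pad with the crayons on it
- tub: clear plastic open-topped tub with a blue rim, loose on the table, 200 mm (x) by 170 mm (y) by 90 mm high, 4 mm walls, 0.5 kg; origin at the centre of its underside
- pad: pad of blue drawing paper on a brown backing board, fixed to the table, 270 mm (x) by 210 mm (y), 6 mm thick; origin at the centre of its underside, on the table
- crayon0_c (a point): centre of the red block crayon, a loose block 42 by 24 by 14 mm lying flat on the tray's floor, about 16 g; on the smooth tray it starts to slide at a tilt of about 16 to 23 degrees
- crayon1_c (a point): centre of the yellow block crayon, a loose block 42 by 24 by 14 mm lying flat on the tray's floor, about 16 g; on the smooth tray it starts to slide at a tilt of about 16 to 23 degrees
- crayon2_c (a point): centre of the blue block crayon, a loose block 42 by 24 by 14 mm lying flat on the tray's floor, about 16 g; on the smooth tray it starts to slide at a tilt of about 16 to 23 degrees
- crayon3_c (a point): centre of the orange block crayon, a loose block 42 by 24 by 14 mm lying flat on the tray's floor, about 16 g; on the smooth tray it starts to slide at a tilt of about 16 to 23 degrees
- tape: bystander: roll of cream masking tape lying flat, 96 mm across, 24 mm high; origin at the centre of its underside
- paint: bystander: blue paint jar with black cap, 38 mm across, 75 mm tall; origin at the centre of its underside
- mug: bystander: blue mug, 84 mm across, 110 mm tall, handle at its +y; origin at the centre of its underside
Mind the look-alikes: they are no part of the job. Of the things that look like the tray, the larger one is meant.

How it is judged:
On the way, in this order (a step that is already met when the one before it is completed fails the run):
1. the tray, held by the gripper and clear of the pad, is tipped over the tub (angle between tray_grip's own z axis and vertical above 0.25 rad and contact force between the fingers and tray above 0.5 N and horizontal distance between tray and tub below 0.25 m and height (world z) of tray_grip above 0.11 m), for 0.05 s.
2. all four crayons are in the tub (x of crayon0_c in the frame of tub between -0.098 and 0.098 m and y of crayon0_c in the frame of tub between -0.083 and 0.083 m and z of crayon0_c in the frame of tub between 0 and 0.075 m and x of crayon1_c in the frame of tub between -0.098 and 0.098 m and y of crayon1_c in the frame of tub between -0.083 and 0.083 m and z of crayon1_c in the frame of tub between 0 and 0.075 m and x of crayon2_c in the frame of tub between -0.098 and 0.098 m and y of crayon2_c in the frame of tub between -0.083 and 0.083 m and z of crayon2_c in the frame of tub between 0 and 0.075 m and x of crayon3_c in the frame of tub between -0.098 and 0.098 m and y of crayon3_c in the frame of tub between -0.083 and 0.083 m and z of crayon3_c in the frame of tub between 0 and 0.075 m), for 0.2 s.
At the end, for the whole second after the job is handed in: All four crayons are inside the tub, which stands upright; the gripper holds the tray, nothing else supports it; its underside is 100 to 220 mm above the pad, its middle within 50 mm of the pad's middle (seen from above), level within 0.12 rad (7 degrees), and still (under 30 mm/s and 0.15 rad/s) (all of step 2 and angle between tray_grip's own z axis and vertical below 0.12 rad and height (world z) of tray between 0.106 and 0.226 m and horizontal distance between tray_grip and pad below 0.05 m and linear speed of tray below 0.03 m/s and angular speed of tray below 0.15 rad/s and contact force between the fingers and tray above 1 N and contact force between tray and tub below 0.1 N and angle between tub's own z axis and vertical below 0.05 rad); the arm keeps its last pose, push and grip.
It fails at once if the tub is shoved more than 50 mm (distance of tub from where it was at the start of the episode above 0.05 m).
It fails at once if the roll of tape is moved more than 30 mm or tipped over (distance of tape from where it was at the start of the episode above 0.03 m or angle between tape's own z axis and vertical above 0.4 rad).
It fails at once if the paint jar is moved more than 30 mm or tipped over (distance of paint from where it was at the start of the episode above 0.03 m or angle between paint's own z axis and vertical above 0.4 rad).
It fails at once if the mug is moved more than 30 mm or tipped over (distance of mug from where it was at the start of the episode above 0.03 m or angle between mug's own z axis and vertical above 0.4 rad).
It also fails if it takes over 54 s, if anything falls off the work surface, if the arm or the gripper's body presses on something with over 40 N, if the wrist force passes 120 N, or if a joint passes its speed limit or range.

### The arm

A 6-joint arm with a two-finger parallel gripper is mounted at the origin on the work surface. World frame = base frame: x ahead of the robot, y to its left, z up, the work surface at z = 0. Lengths are in m, angles in rad, forces in N, time in s.
With the tool pointing down it reaches from about 0.35 to 0.775 m from the base axis. Payload 5.5 kg.
Tool frame: the origin (TCP) lies on the centre line of the jaws, within the pads' length; the fingertips stand 11 mm ahead of it and the grasp point (between the pads) lies 8 mm behind it (env.tip_extent is the distance from the TCP to the fingertips, in m); z points along the fingers, y is the line along which they close (so a half turn about z gives the same grasp; the last joint's range is limited). The gripper opens to 85 mm and grips with 20 to 120 N. Pads are 22 mm wide; open, the fingers measure 114 mm over their backs; the gripper's body (76 mm by 85 mm) begins 54 mm behind the grasp point. The pads swing forward as they close: fully open they stand 13 mm farther back than shut.
Start: joints at [-0.14, 0.313, 0.046, 1.304, 0, 1.431], TCP at [0.575, -0, 0.242] pointing down, gripper open.
Joint ranges: [-2.76, 2.76], [-0.86, 1.69], [-1.03, 1.26], [-2.2, 2.34], [-1.47, 1.5], [-3.14, 3.14]. Speed limits (rad/s): [2.57, 2.57, 3.14, 3.14, 3.14, 3.14].

### API

Orientations are given as a unit quaternion [w, x, y, z].
In Python, from workcell import env gives the robot as it stands.
- The arm moves only by the shell command python3 -m jog 'ROWS' [FORCE]. ROWS is JSON, a list of rows, each a list of 5 numbers: the gripper's target within -1 to 1 (shut at 1, half-way at 0, fully open at -1), then the shift along the tool's x, y, z in m, then the turn about the tool's z in degrees. In form: [[fingers, tx, ty, tz, turn], ...]. A call has 1 to 5 rows; each row shifts and turns the commanded pose from where the row before left it, along the tool's axes as they then stand; what a row does not reach is not made up. A row lasts 1/12 s, in which the tool goes at most 41.7 mm and 7.16 degrees, less where a joint would pass 70% of its speed; a pose out of reach is approached as far as the arm can. A call is refused whole if a number of a shift passes 0.0417 or a number of a turn 7.16, either way. A call with a gripper value outside its range is refused whole. The fingers move at their own pace and stop on an object; FORCE is the grip in N (left out, the last holds). Time passes only in rows, so rows that do not move let the fingers close. It gives the time, the measured TCP pose, the force, the opening and the grip force at its end, in the units of the state.
- env.get_state(): the state, without advancing time (a new reading comes with each control period).
- env.read_camera(name): name is "scene" or "side" or "wrist"; returns a dict with "img" (480x640x3 uint8, red, green, blue), "fov_y" (degrees; the focal length in pixels is half the picture's height over the tangent of half this angle, whatever the lens; pixels are square), "cx", "cy" (the principal point, pixels), "T" (4x4, takes a point from camera to world coordinates). Camera axes: x right, y up, looking along -z (the intrinsics and any distortion apply to the point x, -y, -z); pixel columns grow to the right and rows downward; lengths in m; the calibration is good to about 2 mm. A picture is of the moment at which its call begins. There is no depth.
- env.hand_in(): hands the job in; it is judged then, once.
The state is a dict: "clock": time; "joint_pos": joint angles; "qvel": joint speeds; "tau": joint torques, N m; "tcp_pos": TCP position; "orientation": TCP orientation; "wrist_force": force on the tool from outside, world axes, zero at the start; "ft_torque": the same for the moment, N m; "finger_gap": finger opening in m; "grip_force": force on a finger pad.
Only numpy, scipy, OpenCV 4.12 (cv2) and the standard library are available. Lean on these libraries where they do the work, as an engineer would, in place of code of your own. Each camera call takes 0.05 s, during which the arm holds its last target. There are 200 camera calls.

## Working session

There is one attempt and no reset: what is moved stays moved. The work goes in short steps, Python scripts to look and compute and a shell command to move; the robot and the scene stay as the last step left them, time stands still between calls to the robot, and variables do not carry over. Pictures are saved under pics/ and viewed, at most 10 in all, crops included, and the job is handed in when it is done.

```bash
ls; mkdir -p pics
cat > h.py <<'E'
import numpy as np,cv2
from workcell import env
def cam(n,save=None):
    c=env.read_camera(n)
    if save: cv2.imwrite('pics/'+save,c['img'][:,:,::-1])
    return c
def ray(c,u,v):
    f=240/np.tan(np.radians(c['fov_y'])/2); T=np.array(c['T'])
    k=np.array(c.get('dist',[0,0,0,0,0]),float)
    d=T[:3,:3]@np.array([(u-c['cx'])/f,-(v-c['cy'])/f,-1]); return T[:3,3],d
def onz(c,u,v,z):
    o,d=ray(c,u,v); return o+d*(z-o[2])/d[2]
def tri(rs):
    A=0;b=0
    for o,d in rs:
        d=d/np.linalg.norm(d);P=np.eye(3)-np.outer(d,d);A=A+P;b=b+P@o
    return np.linalg.solve(A,b)
E
python3 - <<'E'
from h import *
for n in('scene','side','wrist'):
    c=cam(n,n+'0.png'); print(n,{k:v for k,v in c.items() if k not in('img','T')},np.round(c['T'],3).tolist())
print(env.get_state())
E
```

```text
pics
scene {'fov_y': 47.08121024767661, 'cx': 310.2886363365908, 'cy': 229.74069661488105} [[0.003, -0.713, 0.701, 1.643], [1.0, -0.002, -0.006, 0.006], [0.006, 0.701, 0.713, 1.149], [0.0, 0.0, 0.0, 1.0]]
side {'fov_y': 43.0093442696466, 'cx': 321.6172873763756, 'cy': 241.50924351810258} [[-0.965, 0.13, -0.228, 0.274], [-0.263, -0.469, 0.843, 1.145], [0.003, 0.874, 0.486, 0.753], [0.0, 0.0, 0.0, 1.0]]
wrist {'fov_y': 60.251214279996134, 'cx': 315.9920596040189, 'cy': 233.20480663762825} [[1.0, -0.0, 0.002, 0.573], [-0.0, 0.954, 0.3, 0.077], [-0.002, -0.3, 0.954, 0.373], [0.0, 0.0, 0.0, 1.0]]
{'clock': 0.15, 'joint_pos': array([-1.39642479e-01,  3.13877299e-01,  4.52802905e-02,  1.30356369e+00,
       -2.80153616e-07,  1.43121053e+00]), 'qvel': array([ 2.22415400e-04, -7.00342423e-04,  2.70922766e-03, -1.46700464e-05,
       -4.99402972e-04, -8.66638232e-04]), 'tau': array([ 1.76330479e-03, -4.81067133e+01,  2.98815805e+01,  1.39078675e-02,
       -1.10673584e-04, -5.56924022e-05]), 'tcp_pos': array([5.74667902e-01, 1.25430415e-05, 2.41602073e-01]), 'orientation': array([-5.44729278e-04,  7.07126655e-01,  7.07086577e-01, -4.10668771e-04]), 'wrist_force': array([ 0.44898073, -0.74794902,  0.49070493]), 'ft_torque': array([ 0.05756239, -0.0181157 ,  0.00085218]), 'grip_force': 0.0, 'finger_gap': 0.0853894302377591}
```

View pics/scene0.png

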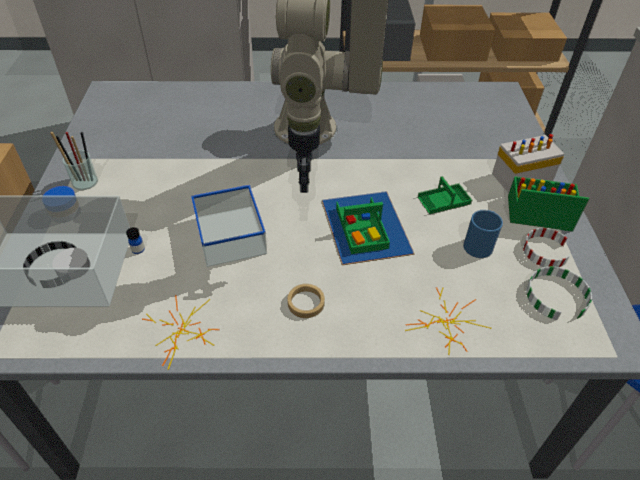

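View pics/side0.png

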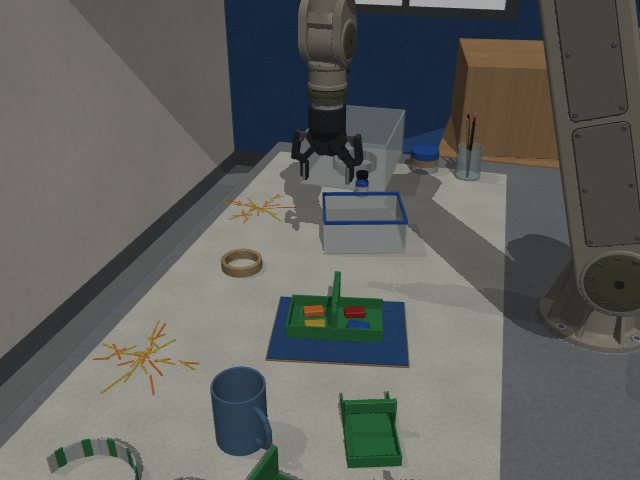

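Run:
```python
import cv2,numpy as np
a=cv2.imread('pics/scene0.png')[180:270,180:420]; b=cv2.imread('pics/side0.png')[180:370,260:420]
a=cv2.resize(a,None,fx=3.3,fy=3.3,interpolation=2); b=cv2.resize(b,None,fx=1.55,fy=1.55)
o=np.zeros((600,800,3),np.uint8); o[:a.shape[0],:a.shape[1]]=a[:297,:800]; o[300:300+b.shape[0],:b.shape[1]]=b
w=cv2.resize(cv2.imread('pics/wrist0.png'),(400,300)); o[300:,400:]=w
cv2.imwrite('pics/c1.png',o)
```

```text
(no output)
```

View pics/c1.png

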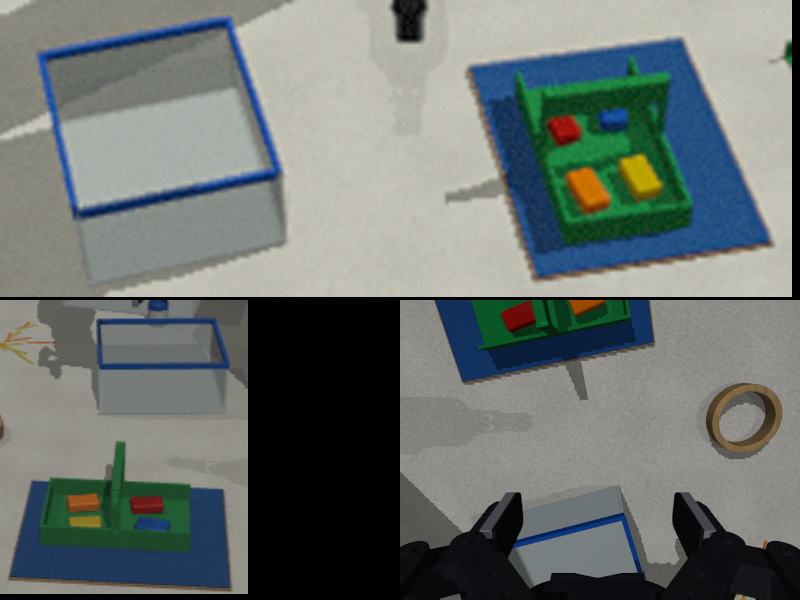

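```bash
python3 - <<'E'
from h import *
s=cam('scene');d=cam('side')
def hsv(c): return cv2.cvtColor(c['img'],cv2.COLOR_RGB2HSV)
print('tray grip~',onz(s,361,217,.07),onz(d,336,290,.08))
# tub rim: blue mask corners in scene/side
def quad(c,box,lo,hi,eps):
    m=cv2.inRange(hsv(c),lo,hi);z=np.zeros_like(m);x0,y0,x1,y1=box;z[y0:y1,x0:x1]=m[y0:y1,x0:x1]
    z=cv2.morphologyEx(z,3,np.ones((5,5),np.uint8))
    k=max(cv2.findContours(z,0,2)[0],key=cv2.contourArea);h=cv2.convexHull(k)
    e=eps
    while 1:
        q=cv2.approxPolyDP(h,e,True)
        if len(q)<=4: return q[:,0]
        e+=.5
B=((100,110,40),(130,255,255))
qs=quad(s,(180,175,280,275),*B,2);qd=quad(d,(312,185,412,262),*B,2)
def order(P): 
    P=np.array(P);a=np.arctan2(*(P-P.mean(0))[:,1::-1].T);return P[np.argsort(a)]
for z in(.09,):
    ps=order([onz(s,*q,z)[:2] for q in qs]);pd=order([onz(d,*q,z)[:2] for q in qd])
    print('rim',qs.tolist(),qd.tolist());print(ps.round(3),ps.mean(0));print(pd.round(3),pd.mean(0))
qp=quad(s,(310,180,420,270),*B,2);pp=order([onz(s,*q,.006)[:2] for q in qp]);print('pad',pp.round(3),pp.mean(0))
qp=quad(d,(262,290,415,366),*B,2);pp=order([onz(d,*q,.006)[:2] for q in qp]);print('pad side',pp.round(3),pp.mean(0))
E
python3 -m jog '[[-1,0.04,0,0,0],[-1,0.04,0,0,0],[-1,0.04,0,0,0],[-1,0.04,0,0,0],[-1,0.02,0,0,0]]'
```

```text
tray grip~ [0.53054697 0.15877132 0.07      ] [0.51021274 0.16159804 0.08      ]
rim [[249, 185], [263, 233], [202, 244], [191, 197]] [[407, 223], [324, 224], [323, 193], [398, 192]]
[[ 0.47  -0.325]
 [ 0.654 -0.269]
 [ 0.613 -0.111]
 [ 0.418 -0.163]] [ 0.53888938 -0.21703905]
[[ 0.462 -0.316]
 [ 0.65  -0.257]
 [ 0.602 -0.088]
 [ 0.414 -0.146]] [ 0.53215295 -0.2015847 ]
pad [[0.39  0.056]
 [0.646 0.106]
 [0.605 0.301]
 [0.352 0.25 ]] [0.49834986 0.17845483]
pad side [[0.387 0.06 ]
 [0.644 0.112]
 [0.605 0.311]
 [0.349 0.26 ]] [0.49632575 0.18571678]
clock: 0.67
tcp_pos: [0.5744, 0.1838, 0.2422]
orientation: [-0.001, 0.706, 0.708, 0.0]
wrist_force: [-0.2, -0.1, -0.5]
finger_gap: 0.0853
grip_force: 0.0
```

```bash
python3 -m jog '[[-1,0.02,-0.04,0,0],[-1,0,0,-0.02,0],[-1,0,0,-0.02,0],[-1,0,0,0,0]]'
python3 - <<'E'
from h import *
cam('wrist','w1.png')
E
```

```text
clock: 1.0
tcp_pos: [0.5379, 0.1996, 0.2853]
orientation: [0.001, 0.707, 0.708, 0.002]
wrist_force: [0.7, -0.2, 0.8]
finger_gap: 0.0856
grip_force: 0.0
```

View pics/w1.png

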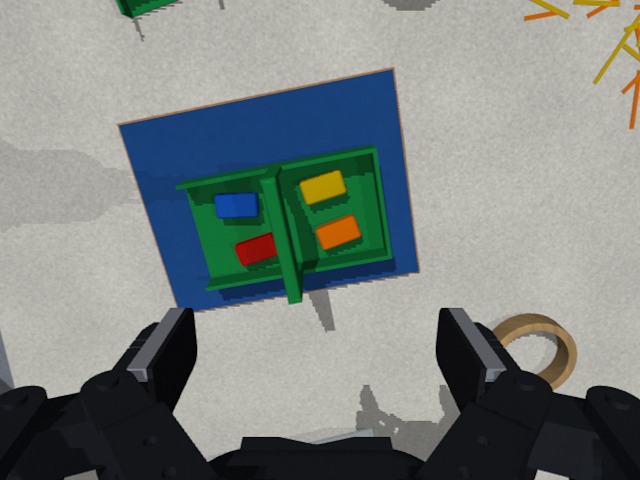

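```bash
python3 -m jog '[[-1,-0.04,-0.02,0,0],[-1,-0.02,0,0,0],[-1,0,0,0,0]]'
python3 - <<'E'
from h import *
import pickle
c=cam('wrist','w2.png');pickle.dump(c,open('w2.pkl','wb'))
i=c['img'][20:320,120:420];cv2.imwrite('pics/w2c.png',cv2.resize(i,None,fx=2,fy=2)[:,:,::-1])
print(np.round(c['T'],4).tolist())
E
```

```text
clock: 1.3
tcp_pos: [0.5185, 0.1386, 0.2818]
orientation: [0.0, 0.708, 0.706, -0.001]
wrist_force: [-0.5, -0.1, -0.3]
finger_gap: 0.0852
grip_force: 0.0
[[1.0, 0.0028, 0.0018, 0.5173], [-0.0032, 0.9535, 0.3015, 0.2158], [-0.0009, -0.3015, 0.9535, 0.4131], [0.0, 0.0, 0.0, 1.0]]
```

View pics/w2c.png

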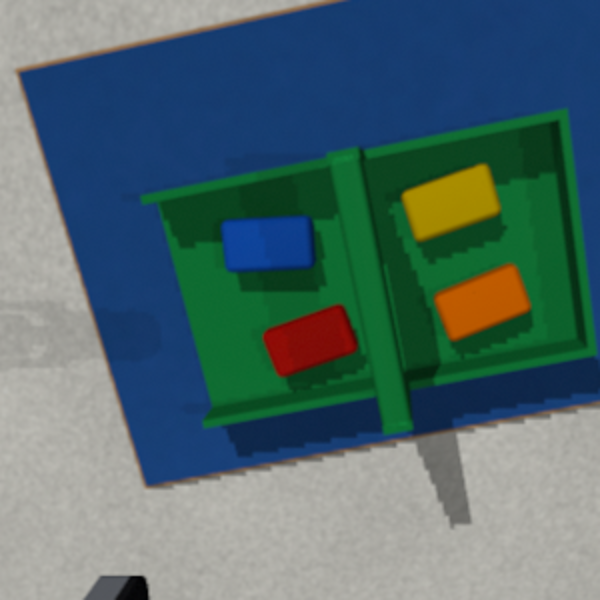

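Run:
```python
from h import *
import pickle
c=pickle.load(open('w2.pkl','rb'));c1=dict(c);T=np.array([[1,-.001,.0018,.5373],[.0014,.954,.3005,.2768],[-.0015,-.3,.954,.4166],[0,0,0,1]]);c1['T']=T
P=[]
for a,b in(((292.5,96),(268,180)),((318.5,235),(295,302))):
    p=tri([ray(c,*a),ray(c1,*b)]);q=onz(c,*a,.096);q1=onz(c1,*b,.096);print(p.round(4),q.round(4),q1.round(4));P.append(q)
d=P[0]-P[1];print('mid',(P[0]+P[1])/2,'len',np.linalg.norm(d),'yaw tray',np.degrees(np.arctan2(-d[0],d[1])))
# tray ends on floor: closed-end wall top corners, open end corners
for n,u,v,z in(('closed wall far',565,112,.034),('closed near',592,352,.034),('open far',143,200,.034),('open near',207,424,.034)):
    print(n,onz(c,120+u/2,20+v/2,z).round(3))
print('TCP',env.get_state()['tcp_pos'])
```

```text
[0.5001 0.2203 0.1018] [0.4999 0.2203 0.096 ] [0.4992 0.2193 0.096 ]
[0.5187 0.1141 0.0963] [0.5187 0.114  0.096 ] [0.5187 0.1139 0.096 ]
mid [0.50932246 0.16715456 0.096     ] len 0.1079608886831239 yaw tray 10.01615370827352
closed wall far [0.591 0.237 0.034]
closed near [0.61  0.132 0.034]
open far [0.407 0.201 0.034]
open near [0.428 0.097 0.034]
TCP [0.51908675 0.13986993 0.28198917]
```

```bash
python3 -m jog '[[-1,0.0275,-0.01,0.03,0],[-1,0,0,0.04,-5],[-1,0,0,0.04,-5],[-1,0,0,0.03,0],[-1,0,0,0,0]]'; python3 -m jog '[[-1,0,0,0.02,0],[-1,0,0,0,0]]'
python3 - <<'E'
from h import *
print(env.get_state()['tcp_pos'],env.tip_extent)
E
```

```text
clock: 1.77
tcp_pos: [0.5048, 0.1686, 0.1358]
orientation: [-0.004, 0.643, 0.766, -0.004]
wrist_force: [-0.8, 0.0, 0.0]
finger_gap: 0.0855
grip_force: 0.0
clock: 1.93
tcp_pos: [0.5084, 0.1689, 0.1209]
orientation: [-0.001, 0.643, 0.766, -0.001]
wrist_force: [-0.8, -0.1, 0.8]
finger_gap: 0.0854
grip_force: 0.0
[0.50837485 0.1689279  0.1208562 ] 0.011
```

```bash
python3 -m jog '[[-1,-0.002,0,0.02,0],[-1,0,0,0.006,0],[1,0,0,0,0],[1,0,0,0,0],[1,0,0,0,0]]' 40; python3 -m jog '[[1,0,0,0,0],[1,0,0,0,0],[1,0,0,0,0],[1,0,0,0,0],[1,0,0,0,0]]'
```

```text
clock: 2.35
tcp_pos: [0.5105, 0.167, 0.098]
orientation: [0.001, 0.643, 0.766, 0.001]
wrist_force: [-0.5, -0.3, 0.4]
finger_gap: 0.0516
grip_force: 0.0
clock: 2.77
tcp_pos: [0.5101, 0.1668, 0.0973]
orientation: [0.0, 0.643, 0.766, 0.001]
wrist_force: [0.2, 0.1, 5.6]
finger_gap: 0.0104
grip_force: 40.7
```

```bash
python3 -m jog '[[1,0,0,-0.01,0],[1,0,0,-0.01,0],[1,0,0,-0.02,0],[1,0,0,-0.02,0],[1,0,0,0,0]]'
python3 - <<'E'
from h import *
c=cam('side');d=cam('wrist')
o=np.zeros((480,800,3),np.uint8);o[:,:400]=c['img'][:,200:600];o[:320,400:]=cv2.resize(d['img'][:,:],(400,300)).repeat(1,0)[:,:] if 0 else np.vstack([cv2.resize(d['img'],(400,300)),np.zeros((20,400,3),np.uint8)])
cv2.imwrite('pics/g1.png',o[:,:,::-1])
E
```

```text
clock: 3.18
tcp_pos: [0.5118, 0.1671, 0.1608]
orientation: [0.002, 0.643, 0.766, 0.002]
wrist_force: [1.8, 0.1, -0.9]
finger_gap: 0.0107
grip_force: 39.8
```

View pics/g1.png

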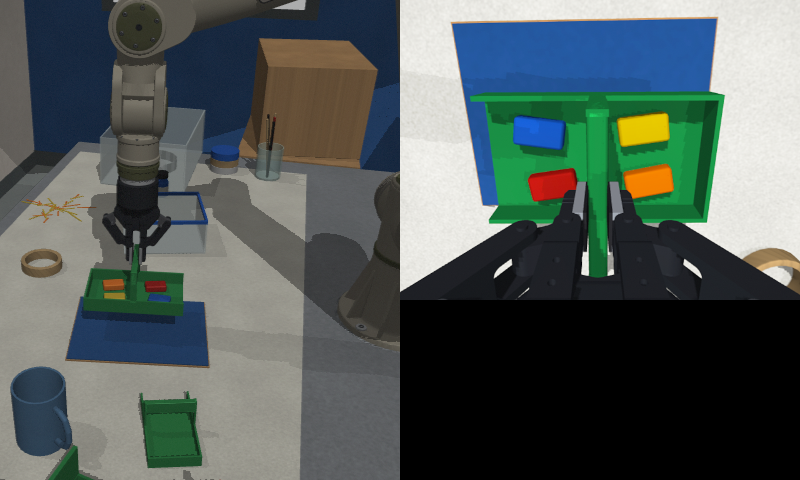

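```bash
python3 -m jog '[[1,0,0,-0.01,0],[1,0,0,-0.015,0],[1,0,0,-0.015,0],[1,-0.006,0,-0.015,0],[1,-0.012,0,-0.01,0]]' 50 && python3 -m jog '[[1,-0.018,0.002,0,-1],[1,-0.022,0.002,0,-1],[1,-0.024,0.002,0,-1],[1,-0.024,0.002,0,-1],[1,-0.024,0.002,0,-1]]'; python3 -m jog '[[1,-0.024,0.002,0,-1],[1,-0.024,0.002,0,-0.5],[1,-0.024,0.002,0,0],[1,-0.024,0.002,0,0],[1,-0.024,0,0,0]]';python3 -m jog '[[1,-0.024,0,0,0],[1,-0.022,0,0,0],[1,-0.02,0,0,0],[1,-0.016,0,0,0],[1,-0.01,0,0,0]]'; python3 -m jog '[[1,-0.005,0,0,0],[1,0,0,0,0]]'
```

```text
clock: 3.7
tcp_pos: [0.5123, 0.1495, 0.2223]
orientation: [-0.0, 0.642, 0.767, -0.0]
wrist_force: [0.5, 0.2, -2.1]
finger_gap: 0.0105
grip_force: 52.6
clock: 4.12
tcp_pos: [0.5455, 0.0399, 0.2209]
orientation: [-0.001, 0.608, 0.794, -0.001]
wrist_force: [0.2, -0.6, -2.3]
finger_gap: 0.0102
grip_force: 52.6
clock: 4.53
tcp_pos: [0.5868, -0.0733, 0.2207]
orientation: [-0.001, 0.599, 0.801, -0.0]
wrist_force: [0.6, -0.0, -2.1]
finger_gap: 0.01
grip_force: 52.6
clock: 4.95
tcp_pos: [0.6129, -0.162, 0.2206]
orientation: [-0.001, 0.599, 0.801, -0.0]
wrist_force: [0.6, 0.4, -2.4]
finger_gap: 0.01
grip_force: 52.6
clock: 5.12
tcp_pos: [0.6144, -0.1654, 0.221]
orientation: [-0.0, 0.599, 0.801, -0.0]
wrist_force: [0.6, -0.1, -2.7]
finger_gap: 0.0104
grip_force: 52.6
```

Run:
```python
from h import *
import pickle
c=cam('scene');d=cam('wrist');e=cam('side');pickle.dump((c,d,e),open('t.pkl','wb'))
o=np.zeros((600,800,3),np.uint8);o[:300,:400]=cv2.resize(c['img'][130:280,130:330],(400,300));o[:300,400:]=cv2.resize(e['img'][130:280,260:460],(400,300));o[300:,:400]=cv2.resize(d['img'],(400,300))
cv2.imwrite('pics/t1.png',o[:,:,::-1])
```

```text
(no output)
```

View pics/t1.png

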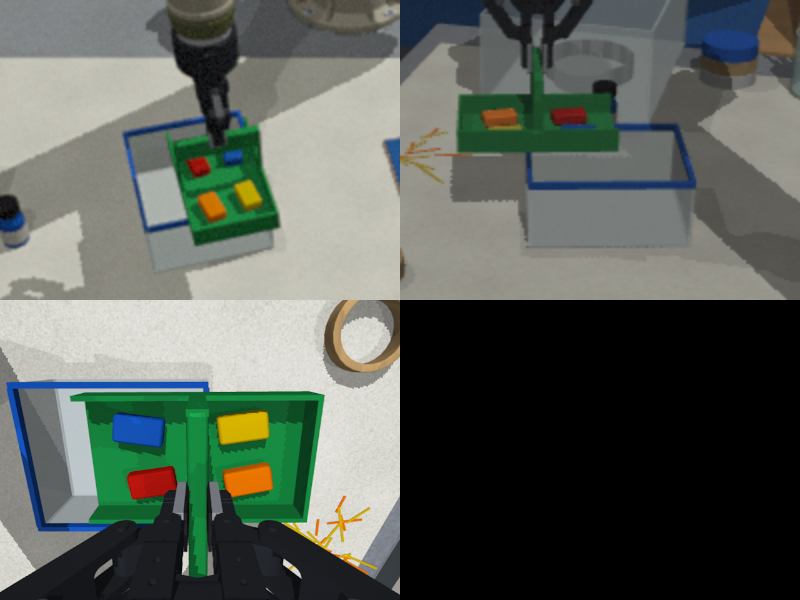

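Run:
```python
from h import *
import pickle
c,d,e=pickle.load(open('t.pkl','rb'))
A,B,C=[onz(d,1.6*u,1.6*(v-300),.09)[:2] for u,v in((8,383),(208,383),(40,529))]
print(A,B,C,np.linalg.norm(A-B),np.linalg.norm(A-C)); v=B-A;print('yaw',np.degrees(np.arctan2(v[1],v[0])),'centre',(B+C)/2)
ctr=(B+C)/2; t=env.get_state()['tcp_pos'][:2]-ctr; a=np.radians(16.4);print('tray in tub',t@[np.cos(a),np.sin(a)],t@[-np.sin(a),np.cos(a)])
```

```text
[ 0.41586309 -0.16046861] [ 0.6057598  -0.10430837] [ 0.46455978 -0.32182544] 0.19802711130242936 0.16854493138013088
yaw 16.47510863883401 centre [ 0.53515979 -0.2130669 ]
tray in tub 0.08983489020405826 0.025257239402616958
```

```bash
python3 -m jog '[[1,-0.004,-0.008,0,0],[1,-0.007,-0.014,0,0],[1,-0.007,-0.016,0.004,0],[1,-0.005,-0.014,0.008,0],[1,-0.002,-0.006,0.01,0]]'; python3 -m jog '[[1,0,0,0.01,0],[1,0,0,0.004,0],[1,0,0,0,0],[1,0,0,0,0]]' 20;  python3 -m jog '[[1,0,0,0.004,0],[1,0,0,0.004,0],[1,0,0,0.003,0],[1,0,0,0,0]]'
```

```text
clock: 5.68
tcp_pos: [0.564, -0.2064, 0.2004]
orientation: [0.001, 0.599, 0.801, -0.0]
wrist_force: [0.1, -0.5, -2.8]
finger_gap: 0.0101
grip_force: 52.6
clock: 6.02
tcp_pos: [0.566, -0.2046, 0.1855]
orientation: [-0.0, 0.598, 0.801, 0.0]
wrist_force: [0.7, 0.5, -2.9]
finger_gap: 0.0103
grip_force: 52.6
clock: 6.35
tcp_pos: [0.5665, -0.2054, 0.1765]
orientation: [0.002, 0.598, 0.801, -0.0]
wrist_force: [-6.4, 0.1, 12.7]
finger_gap: 0.0103
grip_force: 56.2
```

```bash
python3 -m jog '[[1,0,0,-0.004,0],[1,0,0,-0.004,0],[0.9,0,0,0,0],[0.9,0,0,0,0]]' 20; python3 -m jog '[[0.8,0,0,0,0],[0.8,0,0,0,0],[0.8,0,0,0,0]]' 20
```

```text
clock: 6.68
tcp_pos: [0.5662, -0.2048, 0.1824]
orientation: [0.0, 0.598, 0.801, 0.0]
wrist_force: [1.0, -0.7, -1.8]
finger_gap: 0.0099
grip_force: 53.0
clock: 6.93
tcp_pos: [0.5658, -0.2048, 0.1819]
orientation: [-0.0, 0.598, 0.801, -0.0]
wrist_force: [-1.1, -0.0, -1.7]
finger_gap: 0.0096
grip_force: 53.0
```

```bash
python3 -m jog '[[0.78,0,0,0,0],[0.78,0,0,0,0],[0.78,0,0,0,0]]' 20;python3 -m jog '[[0.76,0,0,0,0],[0.76,0,0,0,0],[0.76,0,0,0,0]]' 20
```

```text
clock: 7.18
tcp_pos: [0.5659, -0.2049, 0.1824]
orientation: [-0.0, 0.598, 0.801, 0.0]
wrist_force: [0.9, -0.1, -2.7]
finger_gap: 0.01
grip_force: 53.0
clock: 7.43
tcp_pos: [0.566, -0.2049, 0.1825]
orientation: [0.0, 0.598, 0.801, 0.0]
wrist_force: [0.8, 0.8, -1.8]
finger_gap: 0.0105
grip_force: 47.2
```

```bash
python3 -m jog '[[0.755,0,0,0,0],[0.755,0,0,0,0]]' 20;python3 -m jog '[[0.75,0,0,0,0],[0.75,0,0,0,0]]' 20
```

```text
clock: 7.6
tcp_pos: [0.566, -0.2049, 0.1825]
orientation: [0.0, 0.598, 0.801, 0.0]
wrist_force: [-0.6, 0.2, -2.4]
finger_gap: 0.0106
grip_force: 41.5
clock: 7.77
tcp_pos: [0.566, -0.205, 0.1825]
orientation: [0.0, 0.598, 0.801, 0.0]
wrist_force: [0.7, 0.4, -2.2]
finger_gap: 0.0109
grip_force: 35.8
```

```bash
python3 -m jog '[[0.74,0,0,0,0],[0.737,0,0,0,0],[0.737,0,0,0,0]]' 20;python3 -m jog '[[0.737,0,0,0.003,0],[0.737,0,0,0.003,0],[0.737,0,0,0.003,0],[0.737,0,0,0,0]]' 20
```

```text
clock: 8.02
tcp_pos: [0.566, -0.2049, 0.1825]
orientation: [0.0, 0.598, 0.801, 0.0]
wrist_force: [-0.4, 0.6, -2.0]
finger_gap: 0.011
grip_force: 21.0
clock: 8.35
tcp_pos: [0.5656, -0.2056, 0.1746]
orientation: [0.001, 0.599, 0.801, -0.001]
wrist_force: [-5.3, -1.5, 10.2]
finger_gap: 0.0115
grip_force: 30.8
```

```bash
python3 -m jog '[[0.72,0,0,0,0],[0.72,0,0,0,0],[0.72,0,0,0,0]]' 20;python3 -m jog '[[0.72,0,0,0.003,0],[0.72,0,0,0.003,0],[0.72,0,0,0.0,0]]' 20
python3 - <<'E'
from h import *
c=cam('scene');d=cam('wrist');e=cam('side')
o=np.zeros((600,800,3),np.uint8);o[:300,:400]=cv2.resize(c['img'][130:280,130:330],(400,300));o[:300,400:]=cv2.resize(e['img'][130:280,260:460],(400,300));o[300:,:400]=cv2.resize(d['img'],(400,300))
cv2.imwrite('pics/t2.png',o[:,:,::-1])
E
```

```text
clock: 8.6
tcp_pos: [0.5657, -0.2056, 0.1747]
orientation: [0.001, 0.599, 0.801, -0.001]
wrist_force: [-4.4, -0.1, 5.3]
finger_gap: 0.0121
grip_force: 15.3
clock: 8.85
tcp_pos: [0.5658, -0.2058, 0.1688]
orientation: [0.001, 0.599, 0.801, -0.001]
wrist_force: [-4.9, -0.9, 9.4]
finger_gap: 0.0124
grip_force: 30.2
```

View pics/t2.png

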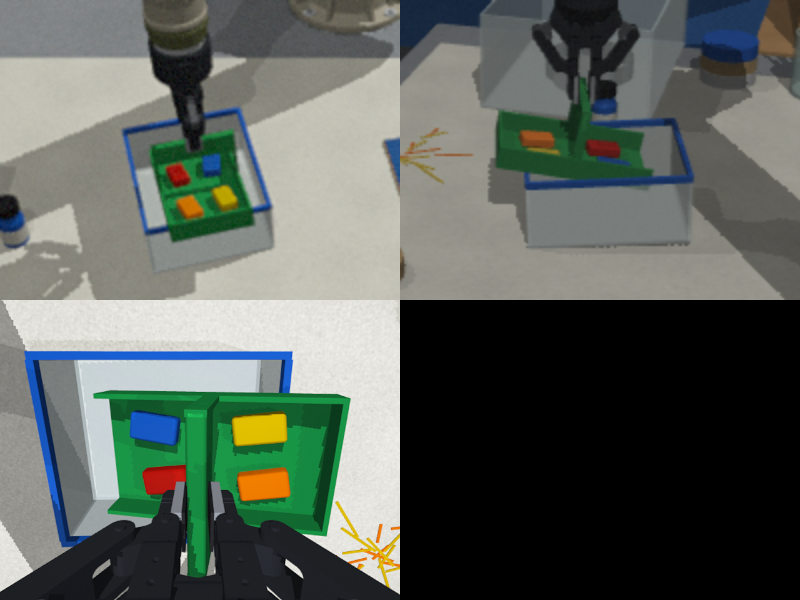

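```bash
python3 -m jog '[[0.71,0,0,0.003,0],[0.71,0,0,0.003,0],[0.71,0,0,0.0,0]]' 20; python3 -m jog '[[0.70,0,0,0.003,0],[0.7,0,0,0.003,0],[0.7,0,0,0.0,0]]' 20
python3 - <<'E'
from h import *
c=cam('scene');d=cam('wrist');e=cam('side')
o=np.zeros((600,800,3),np.uint8);o[:300,:400]=cv2.resize(c['img'][130:280,130:330],(400,300));o[:300,400:]=cv2.resize(e['img'][130:280,260:460],(400,300));o[300:,:400]=cv2.resize(d['img'],(400,300))
cv2.imwrite('pics/t3.png',o[:,:,::-1])
E
```

```text
clock: 9.25
tcp_pos: [0.5663, -0.2057, 0.1631]
orientation: [0.001, 0.599, 0.801, -0.0]
wrist_force: [-5.0, -1.0, 10.1]
finger_gap: 0.0124
grip_force: 35.8
clock: 9.5
tcp_pos: [0.5664, -0.2057, 0.157]
orientation: [0.001, 0.598, 0.801, -0.0]
wrist_force: [-4.2, -1.1, 8.7]
finger_gap: 0.0129
grip_force: 39.3
```

View pics/t3.png

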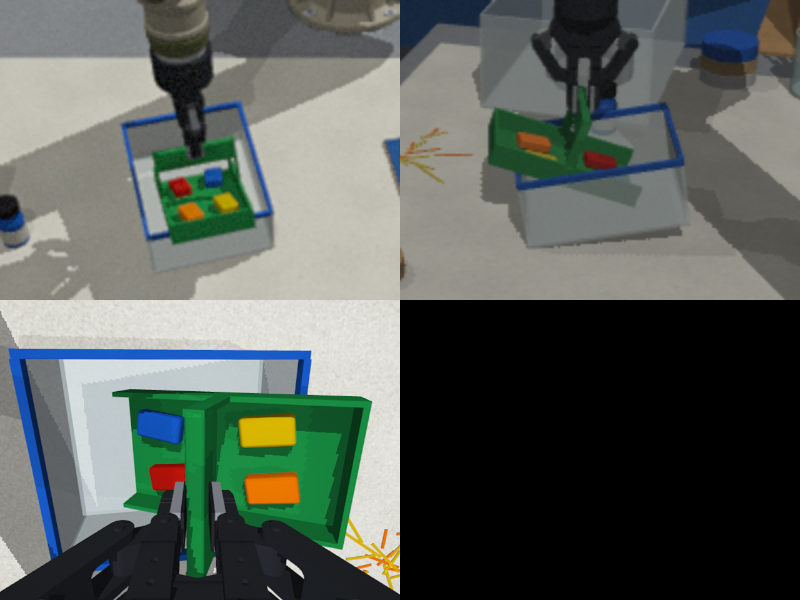

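```bash
python3 -m jog '[[0.69,0,-0.003,-0.001,0],[0.69,0,-0.004,0,0],[0.685,0,-0.004,0,0],[0.685,0,0,0,0]]' 20; python3 -m jog '[[0.685,0,-0.005,0,0],[0.685,0,-0.005,0.001,0],[0.685,0,-0.005,0.002,0],[0.685,0,0,0,0]]' 20
```

```text
clock: 9.98
tcp_pos: [0.5546, -0.2092, 0.1582]
orientation: [0.001, 0.599, 0.801, -0.001]
wrist_force: [-6.3, -1.2, 8.1]
finger_gap: 0.0138
grip_force: 27.5
clock: 10.32
tcp_pos: [0.5402, -0.2126, 0.1533]
orientation: [-0.0, 0.599, 0.801, -0.0]
wrist_force: [-2.4, -1.1, 3.8]
finger_gap: 0.0135
grip_force: 27.0
```

Run:
```python
from h import *
d=cam('wrist');e=cam('side')
o=np.zeros((300,800,3),np.uint8);o[:,400:]=cv2.resize(e['img'][130:280,260:460],(400,300));o[:,:400]=cv2.resize(d['img'],(400,300))
cv2.imwrite('pics/t4.png',o[:,:,::-1])
```

```text
(no output)
```

View pics/t4.png

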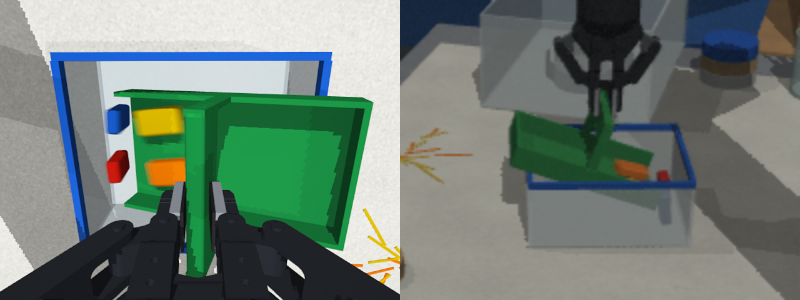

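```bash
cat > k.py <<'E'
from h import *
d=cam('wrist','k%d.png'%int(env.get_state()['clock']*100));H=cv2.cvtColor(d['img'],cv2.COLOR_RGB2HSV)
def blobs(n,lo,hi,mn=60):
    m=cv2.inRange(H,lo,hi);m[400:]=0
    N,_,s,c=cv2.connectedComponentsWithStats(m)
    for i in range(1,N):
        if s[i,4]>mn: print(n,s[i].tolist(),'z.011->',onz(d,*c[i],.011)[:2].round(3),'z.09->',onz(d,*c[i],.09)[:2].round(3))
blobs('red',(0,150,60),(5,255,255));blobs('orange',(9,150,80),(17,255,255));blobs('yellow',(22,150,80),(30,255,255));blobs('blue',(105,150,60),(125,255,255));blobs('green',(60,120,40),(85,255,255),500)
E
python3 -m jog '[[0.685,0,0,0,0],[0.685,0,0,0,0],[0.685,0,0,0,0]]'; python3 k.py
```

```text
clock: 10.67
tcp_pos: [0.5405, -0.2126, 0.1535]
orientation: [-0.0, 0.598, 0.801, -0.001]
wrist_force: [-4.7, -2.5, 5.7]
finger_gap: 0.0136
grip_force: 27.0
red [158, 240, 42, 54, 813] z.011-> [ 0.451 -0.278] z.09-> [ 0.47  -0.238]
orange [175, 243, 72, 42, 2663] z.011-> [ 0.476 -0.264] z.09-> [ 0.488 -0.228]
yellow [167, 165, 76, 46, 2885] z.011-> [ 0.461 -0.212] z.09-> [ 0.477 -0.191]
yellow [581, 334, 43, 66, 481] z.011-> [ 0.785 -0.267] z.09-> [ 0.708 -0.23 ]
blue [80, 83, 451, 304, 12685] z.011-> [ 0.48  -0.183] z.09-> [ 0.491 -0.17 ]
blue [149, 176, 36, 42, 774] z.011-> [ 0.434 -0.227] z.09-> [ 0.458 -0.202]
green [182, 143, 415, 257, 71739] z.011-> [ 0.608 -0.217] z.09-> [ 0.582 -0.194]
```

```bash
python3 -m jog '[[0.685,0,0,-0.006,0],[0.685,0,0,-0.008,0],[0.685,0,0,-0.006,0],[0.685,0,0,0,0],[0.685,0,0,0,0]]'; python3 k.py
```

```text
clock: 11.13
tcp_pos: [0.5417, -0.2124, 0.1742]
orientation: [0.001, 0.598, 0.801, 0.0]
wrist_force: [0.2, 0.7, 0.3]
finger_gap: 0.0135
grip_force: 0.0
red [171, 231, 39, 49, 1287] z.011-> [ 0.458 -0.271] z.09-> [ 0.474 -0.236]
orange [210, 220, 44, 42, 1253] z.011-> [ 0.485 -0.251] z.09-> [ 0.494 -0.221]
orange [626, 356, 10, 29, 125] z.011-> [ 0.831 -0.268] z.09-> [ 0.747 -0.233]
yellow [211, 148, 48, 38, 1415] z.011-> [ 0.475 -0.197] z.09-> [ 0.486 -0.181]
yellow [250, 226, 10, 32, 101] z.011-> [ 0.502 -0.244] z.09-> [ 0.506 -0.216]
yellow [563, 320, 71, 80, 684] z.011-> [ 0.802 -0.276] z.09-> [ 0.726 -0.239]
blue [100, 85, 407, 292, 10310] z.011-> [ 0.477 -0.188] z.09-> [ 0.488 -0.174]
blue [168, 163, 44, 45, 1339] z.011-> [ 0.447 -0.218] z.09-> [ 0.466 -0.197]
blue [296, 366, 41, 15, 586] z.011-> [ 0.58  -0.345] z.09-> [ 0.564 -0.29 ]
green [209, 136, 325, 234, 51982] z.011-> [ 0.598 -0.215] z.09-> [ 0.577 -0.195]
```

```bash
cat > m.py <<'E'
from h import *
import pickle
R={}
for n,b in(('scene',(150,120,330,290)),('side',(280,120,430,262)),('wrist',(0,0,640,400))):
    c=cam(n,'m_%s.png'%n);R[n]=c
    H=cv2.cvtColor(c['img'],cv2.COLOR_RGB2HSV);m=cv2.inRange(H,(60,110,40),(85,255,255));z=np.zeros_like(m);z[b[1]:b[3],b[0]:b[2]]=m[b[1]:b[3],b[0]:b[2]]
    z=cv2.morphologyEx(z,2,np.ones((2,2),np.uint8))
    k=max(cv2.findContours(z,0,2)[0],key=cv2.contourArea)
    print(n,cv2.contourArea(k),cv2.approxPolyDP(k,3 if n!='wrist' else 5,True)[:,0].tolist())
    if n=='wrist':
        # straight edges
        for l in cv2.createLineSegmentDetector().detect(cv2.cvtColor(c['img'],7))[0][:,0]:
            if np.hypot(l[2]-l[0],l[3]-l[1])>60: print(l.round().astype(int).tolist(),end=' ')
pickle.dump(R,open('m.pkl','wb'))
E
python3 m.py
```

```text
scene 655.0 [[248, 215], [245, 214], [245, 223], [210, 226], [215, 243], [255, 235]]
side 1431.0 [[385, 220], [369, 210], [373, 201], [368, 184], [354, 202], [325, 187], [320, 193], [320, 213], [334, 221]]
wrist 51767.0 [[211, 141], [272, 151], [260, 159], [263, 184], [238, 185], [240, 219], [264, 222], [266, 257], [243, 256], [244, 276], [222, 291], [265, 305], [277, 304], [282, 290], [299, 292], [297, 374], [334, 338], [335, 292], [352, 290], [356, 304], [375, 311], [382, 339], [500, 372], [536, 151]]
[233, 136, 447, 145] [474, 368, 560, 421] [0, 466, 143, 377] [561, 422, 639, 470] [299, 292, 294, 402] [532, 174, 507, 342] [335, 368, 333, 292] [141, 376, 100, 99] [101, 85, 507, 85] [489, 98, 121, 98] [339, 291, 345, 351] [287, 350, 293, 289] [123, 129, 138, 242] [139, 243, 155, 366] [520, 166, 492, 361] [186, 313, 254, 313] [150, 371, 112, 99] [163, 100, 171, 172] [353, 145, 243, 141] [568, 320, 600, 376] [347, 153, 519, 164] [501, 357, 532, 157] [169, 101, 176, 169] [293, 373, 295, 307] [285, 288, 283, 208] [463, 355, 382, 332] [427, 150, 359, 146] [376, 310, 475, 335] [271, 474, 279, 388]
```

Run:
```python
from h import *
import pickle
R=pickle.load(open('m.pkl','rb'));ctr=np.array([.535,-.213]);a=np.radians(16.5);u=np.array([np.cos(a),np.sin(a)]);v=np.array([-u[1],u[0]])
L=lambda p:np.array([(p[:2]-ctr)@u,(p[:2]-ctr)@v,p[2]]).round(3)
for px in((368,184),(373,201),(354,202),(385,220),(325,187),(320,213)):
    o,d=ray(R['side'],*px);t=(.055-(o[:2]-ctr)@v)/(d[:2]@v);print(px,L(o+d*t))
print('wrist bar edge',L(onz(R['wrist'],284,250,.13)),'far wall end',L(onz(R['wrist'],211,141,.05)))
print('tcp',L(env.get_state()['tcp_pos']))
# tub rim from wrist
A,B=[onz(R['wrist'],*p,.09) for p in((101,85),(507,85))];print('tub far corners',L(A),L(B))
w=R['wrist']['img']; 
for r in(200,240,270): print(r,[tuple(map(int,w[r,x])) for x in range(268,340,5)])
```

```text
(368, 184) [-0.005  0.055  0.172]
(373, 201) [-0.019  0.055  0.127]
(354, 202) [0.027 0.055 0.125]
(385, 220) [-0.05   0.055  0.076]
(325, 187) [0.097 0.055 0.165]
(320, 213) [0.108 0.055 0.096]
wrist bar edge [-0.01   0.014  0.13 ] far wall end [-0.059  0.055  0.05 ]
tcp [ 0.006 -0.001  0.173]
tub far corners [-0.101  0.085  0.09 ] [0.098 0.085 0.09 ]
200 [(23, 144, 66), (23, 145, 68), (24, 148, 70), (21, 124, 59), (18, 101, 48), (15, 100, 47), (17, 99, 47), (18, 99, 46), (17, 98, 46), (18, 100, 47), (24, 145, 68), (18, 91, 43), (17, 94, 44), (17, 94, 44), (18, 94, 44)]
240 [(23, 136, 63), (23, 137, 64), (23, 139, 64), (23, 128, 60), (19, 89, 43), (16, 86, 41), (20, 100, 49), (18, 100, 47), (17, 99, 47), (16, 92, 43), (15, 93, 44), (18, 93, 44), (22, 145, 67), (23, 146, 67), (24, 145, 68)]
270 [(21, 136, 63), (24, 137, 64), (22, 138, 64), (19, 136, 62), (16, 88, 42), (16, 87, 40), (17, 102, 49), (18, 99, 46), (16, 98, 46), (14, 94, 45), (19, 95, 45), (20, 124, 58), (24, 145, 68), (23, 145, 67), (24, 146, 68)]
```

Run:
```python
from h import *
import pickle
R=pickle.load(open('m.pkl','rb'));ctr=np.array([.535,-.213]);a=np.radians(16.5);u=np.array([np.cos(a),np.sin(a)]);v=np.array([-u[1],u[0]])
L=lambda p:np.array([(p[:2]-ctr)@u,(p[:2]-ctr)@v,p[2]]).round(3)
for px,y in(((368,184),-.055),((368,184),.0),((373,201),.055),((325,187),-.055),((320,193),-.055),((320,213),.055),((334,221),.055),((385,220),.055)):
    o,d=ray(R['side'],*px);t=(y-(o[:2]-ctr)@v)/(d[:2]@v);print(px,y,L(o+d*t))
# scene: bar top edge far-left..; cast px onto plane x_tub=-0.01
for px in((210,226),(245,214),(248,215),(245,223),(215,243),(255,235)):
    o,d=ray(R['scene'],*px)
    for x in(-.01,.1): t=(x-(o[:2]-ctr)@u)/(d[:2]@u);print(px,x,L(o+d*t),end=' ')
    print()
```

```text
(368, 184) -0.055 [-0.017 -0.055  0.123]
(368, 184) 0.0 [-0.011 -0.     0.148]
(373, 201) 0.055 [-0.019  0.055  0.127]
(325, 187) -0.055 [ 0.093 -0.055  0.116]
(320, 193) -0.055 [ 0.106 -0.055  0.099]
(320, 213) 0.055 [0.108 0.055 0.096]
(334, 221) 0.055 [0.074 0.055 0.074]
(385, 220) 0.055 [-0.05   0.055  0.076]
(210, 226) -0.01 [-0.01  -0.054  0.043] (210, 226) 0.1 [ 0.1   -0.059  0.15 ] 
(245, 214) -0.01 [-0.01   0.048  0.063] (245, 214) 0.1 [0.1   0.033 0.168] 
(248, 215) -0.01 [-0.01   0.057  0.057] (248, 215) 0.1 [0.1   0.041 0.162] 
(245, 223) -0.01 [-0.01   0.045  0.027] (245, 223) 0.1 [0.1   0.031 0.136] 
(215, 243) -0.01 [-0.01  -0.048 -0.029] (215, 243) 0.1 [ 0.1   -0.054  0.085] 
(255, 235) -0.01 [-0.01   0.071 -0.03 ] (255, 235) 0.1 [0.1   0.054 0.084]
```

```bash
python3 -m jog '[[0.2,0,-0.01,0,0],[0.2,0,-0.01,0,0],[0.2,0,0,0.01,0],[0.2,0,0,0.014,0],[0.2,0,0,0.014,0]]' 20; python3 -m jog '[[0.2,0,0,0.012,0],[0.2,0,0,0,0]]'; python3 -m jog '[[0.5,0,0,0,0],[0.65,0,0,0,0],[0.65,0,0,0,0],[0.65,0,0,0,0]]' 20
```

```text
clock: 11.75
tcp_pos: [0.5214, -0.2184, 0.1349]
orientation: [0.001, 0.599, 0.801, 0.0]
wrist_force: [-0.3, 0.5, -0.2]
finger_gap: 0.0342
grip_force: 0.0
clock: 11.92
tcp_pos: [0.5199, -0.2172, 0.1205]
orientation: [-0.002, 0.599, 0.801, -0.0]
wrist_force: [-1.0, 0.8, -0.3]
finger_gap: 0.034
grip_force: 0.0
clock: 12.25
tcp_pos: [0.5216, -0.2182, 0.1242]
orientation: [0.0, 0.598, 0.801, -0.0]
wrist_force: [-3.9, 0.2, 2.0]
finger_gap: 0.0197
grip_force: 18.8
```

```bash
python3 -m jog '[[0.66,0,0,0,0],[0.66,0,0.006,-0.003,0],[0.66,0,0.008,-0.005,0],[0.66,0,0.008,-0.005,0],[0.66,0,0,0,0]]' 30; python3 k.py; python3 m.py | head -2
```

```text
clock: 12.67
tcp_pos: [0.5447, -0.2121, 0.1381]
orientation: [0.002, 0.598, 0.801, 0.0]
wrist_force: [-3.4, -0.3, 2.4]
finger_gap: 0.0165
grip_force: 28.4
red [168, 249, 38, 56, 1236] z.011-> [ 0.469 -0.274] z.09-> [ 0.485 -0.232]
orange [192, 239, 73, 44, 2729] z.011-> [ 0.494 -0.252] z.09-> [ 0.502 -0.217]
yellow [185, 158, 76, 43, 2912] z.011-> [ 0.478 -0.199] z.09-> [ 0.491 -0.18 ]
yellow [586, 343, 37, 57, 320] z.011-> [ 0.778 -0.258] z.09-> [ 0.699 -0.222]
yellow [594, 388, 20, 12, 84] z.011-> [ 0.787 -0.277] z.09-> [ 0.705 -0.234]
blue [89, 80, 491, 301, 14476] z.011-> [ 0.504 -0.171] z.09-> [ 0.509 -0.161]
blue [158, 176, 45, 51, 1441] z.011-> [ 0.454 -0.222] z.09-> [ 0.474 -0.197]
green [186, 145, 430, 255, 73644] z.011-> [ 0.618 -0.212] z.09-> [ 0.588 -0.189]
scene 991.5 [[247, 212], [244, 211], [243, 220], [230, 218], [223, 224], [211, 223], [208, 218], [216, 248], [256, 240]]
side 1510.5 [[383, 212], [363, 204], [366, 197], [361, 179], [357, 202], [352, 200], [354, 193], [348, 199], [320, 188], [314, 196], [315, 214], [331, 221], [370, 220], [373, 216], [380, 218]]
```

```bash
python3 -m jog '[[0.66,0,0.035,-0.014,0],[0.66,0,0,0,0],[0.66,0,0,0,0]]' 30; python3 k.py; python3 m.py | head -2
```

```text
clock: 13.12
tcp_pos: [0.5769, -0.2018, 0.151]
orientation: [0.0, 0.598, 0.802, -0.0]
wrist_force: [-6.2, -2.1, 6.0]
finger_gap: 0.0153
grip_force: 27.3
red [132, 259, 36, 60, 1436] z.011-> [ 0.474 -0.285] z.09-> [ 0.497 -0.239]
orange [153, 234, 71, 42, 2569] z.011-> [ 0.497 -0.25 ] z.09-> [ 0.513 -0.215]
orange [602, 374, 10, 26, 112] z.011-> [ 0.83  -0.265] z.09-> [ 0.75  -0.225]
yellow [146, 155, 72, 47, 2720] z.011-> [ 0.482 -0.199] z.09-> [ 0.503 -0.178]
yellow [553, 370, 22, 30, 209] z.011-> [ 0.798 -0.276] z.09-> [ 0.727 -0.233]
blue [19, 79, 500, 321, 15905] z.011-> [ 0.484 -0.185] z.09-> [ 0.504 -0.169]
blue [119, 183, 42, 53, 1488] z.011-> [ 0.459 -0.227] z.09-> [ 0.486 -0.198]
green [172, 147, 424, 253, 74384] z.011-> [ 0.639 -0.207] z.09-> [ 0.614 -0.184]
scene 1269.5 [[249, 216], [225, 223], [209, 222], [218, 255], [258, 247]]
side 1558.0 [[373, 206], [350, 199], [351, 184], [346, 175], [346, 189], [340, 189], [337, 196], [305, 187], [302, 213], [329, 219], [369, 213]]
```

```bash
python3 -m jog '[[0.66,0,0.025,-0.014,0],[0.66,0,0,0,0],[0.66,0,0,0,0]]' 30; python3 k.py; python3 m.py | head -2;  python3 - <<'E'
from h import *
import pickle
w=pickle.load(open('m.pkl','rb'))['wrist']
m=cv2.inRange(cv2.cvtColor(w['img'],cv2.COLOR_RGB2HSV),(105,150,60),(125,255,255));m[400:]=0
k=max(cv2.findContours(m,0,2)[0],key=cv2.contourArea);q=cv2.approxPolyDP(cv2.convexHull(k),6,True)[:,0]
for p in q: print(p,onz(w,*map(float,p),.09)[:2].round(3))
E
```

```text
clock: 13.57
tcp_pos: [0.601, -0.1949, 0.1647]
orientation: [0.001, 0.598, 0.801, -0.0]
wrist_force: [-0.1, -1.7, -0.3]
finger_gap: 0.0142
grip_force: 0.4
red [92, 238, 52, 51, 1727] z.011-> [ 0.47  -0.271] z.09-> [ 0.5   -0.229]
orange [140, 214, 21, 35, 477] z.011-> [ 0.489 -0.239] z.09-> [ 0.514 -0.206]
orange [606, 318, 17, 22, 99] z.011-> [ 0.849 -0.216] z.09-> [ 0.774 -0.19 ]
orange [612, 354, 13, 30, 109] z.011-> [ 0.869 -0.25 ] z.09-> [ 0.788 -0.214]
orange [561, 363, 9, 30, 125] z.011-> [ 0.832 -0.268] z.09-> [ 0.762 -0.227]
orange [585, 366, 22, 6, 85] z.011-> [ 0.852 -0.253] z.09-> [ 0.776 -0.216]
yellow [149, 121, 67, 28, 1293] z.011-> [ 0.499 -0.167] z.09-> [ 0.521 -0.154]
yellow [581, 341, 33, 59, 400] z.011-> [ 0.862 -0.258] z.09-> [ 0.783 -0.22 ]
yellow [620, 356, 20, 14, 78] z.011-> [ 0.876 -0.24 ] z.09-> [ 0.794 -0.207]
yellow [520, 367, 34, 33, 212] z.011-> [ 0.81  -0.282] z.09-> [ 0.745 -0.237]
yellow [546, 385, 17, 15, 71] z.011-> [ 0.83  -0.283] z.09-> [ 0.76  -0.238]
blue [0, 84, 421, 308, 13216] z.011-> [ 0.472 -0.206] z.09-> [ 0.501 -0.183]
blue [108, 179, 48, 41, 1329] z.011-> [ 0.473 -0.22 ] z.09-> [ 0.502 -0.193]
green [125, 149, 433, 251, 75871] z.011-> [ 0.633 -0.212] z.09-> [ 0.617 -0.187]
scene 1934.0 [[249, 203], [236, 205], [236, 215], [229, 218], [226, 208], [207, 211], [219, 259], [259, 251]]
side 2100.0 [[298, 186], [297, 214], [352, 220], [373, 218], [368, 204], [370, 194], [340, 190], [339, 168], [336, 187], [331, 190]]
[422  85] [ 0.622 -0.099]
[419 152] [ 0.631 -0.129]
[116 393] [ 0.509 -0.312]
[ 63 392] [ 0.479 -0.32 ]
[  2 127] [ 0.435 -0.174]
[ 0 86] [ 0.433 -0.156]
```

```bash
cat > z.py <<'E'
from h import *
import pickle,sys
R=pickle.load(open('m.pkl','rb'));ctr=np.array([.551,-.209]);a=np.radians(16.5);u=np.array([np.cos(a),np.sin(a)]);v=np.array([-u[1],u[0]])
L=lambda p:np.array([(p[:2]-ctr)@u,(p[:2]-ctr)@v,p[2]]).round(3)
for s in sys.argv[1:]:
    x,y,w=map(float,s.split(','));o,d=ray(R['side'],x,y);t=(w-(o[:2]-ctr)@v)/(d[:2]@v);print(s,L(o+d*t))
print('tcp',L(env.get_state()['tcp_pos']))
E
python3 z.py 339,168,-.055 298,186,-.055 297,214,.055 352,220,.055 373,218,.055 368,204,.055 370,194,-.055
```

```text
339,168,-.055 [ 0.042 -0.055  0.168]
298,186,-.055 [ 0.146 -0.055  0.119]
297,214,.055 [0.148 0.055 0.094]
352,220,.055 [0.014 0.055 0.076]
373,218,.055 [-0.037  0.055  0.081]
368,204,.055 [-0.024  0.055  0.119]
370,194,-.055 [-0.04  -0.055  0.095]
tcp [ 0.051 -0.     0.164]
```

```bash
python3 -m jog '[[0.75,0,0,0,0],[1,0,0,0,0],[1,0,0,0,0],[1,0,0,0,0],[1,0,0,0,0]]' 40; python3 -m jog '[[1,0,0,-0.006,0],[1,0,0,-0.01,0],[1,0,0,-0.012,0],[1,0,0,-0.012,0],[1,0,0,0,0]]'; python3 k.py; python3 m.py|head -2
```

```text
clock: 14.18
tcp_pos: [0.602, -0.1947, 0.1657]
orientation: [0.002, 0.598, 0.801, 0.001]
wrist_force: [2.4, 1.3, 6.3]
finger_gap: 0.0123
grip_force: 38.3
clock: 14.6
tcp_pos: [0.601, -0.1951, 0.2069]
orientation: [0.001, 0.598, 0.801, 0.0]
wrist_force: [0.8, 0.2, -0.5]
finger_gap: 0.011
grip_force: 39.3
red [126, 231, 14, 34, 319] z.011-> [ 0.463 -0.277] z.09-> [ 0.491 -0.239]
orange [576, 294, 14, 20, 82] z.011-> [ 0.85  -0.216] z.09-> [ 0.784 -0.193]
orange [581, 327, 12, 27, 92] z.011-> [ 0.87 -0.25] z.09-> [ 0.8   -0.219]
orange [536, 335, 7, 27, 101] z.011-> [ 0.834 -0.268] z.09-> [ 0.772 -0.233]
orange [557, 338, 20, 5, 70] z.011-> [ 0.854 -0.253] z.09-> [ 0.787 -0.221]
orange [521, 375, 27, 13, 119] z.011-> [ 0.845 -0.301] z.09-> [ 0.781 -0.257]
yellow [172, 115, 61, 36, 1597] z.011-> [ 0.501 -0.169] z.09-> [ 0.519 -0.157]
yellow [576, 314, 5, 24, 91] z.011-> [ 0.857 -0.237] z.09-> [ 0.789 -0.209]
yellow [594, 314, 36, 22, 134] z.011-> [ 0.886 -0.228] z.09-> [ 0.811 -0.202]
yellow [548, 340, 36, 36, 276] z.011-> [ 0.866 -0.268] z.09-> [ 0.796 -0.233]
yellow [488, 347, 76, 53, 573] z.011-> [ 0.836 -0.295] z.09-> [ 0.774 -0.253]
yellow [579, 392, 19, 8, 71] z.011-> [ 0.901 -0.302] z.09-> [ 0.823 -0.259]
blue [50, 87, 353, 264, 8942] z.011-> [ 0.479 -0.199] z.09-> [ 0.503 -0.18 ]
green [101, 152, 434, 248, 75820] z.011-> [ 0.622 -0.232] z.09-> [ 0.611 -0.205]
scene 2043.5 [[248, 191], [234, 193], [234, 203], [227, 206], [224, 196], [204, 198], [217, 249], [258, 240]]
side 2119.0 [[300, 175], [300, 202], [377, 202], [373, 175], [341, 175], [338, 152], [333, 176]]
```

```bash
python3 -m jog '[[1,0,0,-0.01,0],[1,0,0,-0.015,0],[1,0.006,0,-0.01,0],[1,0.012,0,-0.004,0],[1,0.018,0,0,0]]' && python3 -m jog '[[1,0.024,0.001,0,0],[1,0.028,0.001,0,0],[1,0.028,0.001,0,0],[1,0.028,0.001,0,0],[1,0.028,0.001,0,0]]';  python3 -m jog '[[1,0.028,0.001,0,0],[1,0.028,0.001,0,0],[1,0.028,0.001,0,0],[1,0.028,0,0,0],[1,0.026,0,0,0]]'; python3 -m jog '[[1,0.024,0,0,1],[1,0.022,0,0,1],[1,0.018,0,0,1],[1,0.012,0,0,1],[1,0.006,0,0,1]]'; python3 -m jog '[[1,0,0,0,0],[1,0,0,0,0],[1,0,0,0,0]]'
cat > f.py <<'E'
from h import *
for n,b in(('scene',(190,175,285,275)),('side',(305,180,415,262))):
    c=cam(n,'f_%s.png'%n);H=cv2.cvtColor(c['img'],cv2.COLOR_RGB2HSV)[b[1]:b[3],b[0]:b[2]]
    for q,lo,hi in(('red',(0,120,50),(6,255,255)),('red2',(172,120,50),(180,255,255)),('orange',(8,120,80),(17,255,255)),('yellow',(20,120,80),(32,255,255)),('blue',(105,120,40),(125,255,255))):
        N,_,s,k=cv2.connectedComponentsWithStats(cv2.inRange(H,lo,hi))
        for i in range(1,N):
            if s[i,4]>8: p=k[i]+b[:2];print(n,q,s[i].tolist(),p.round(),onz(c,*p,.011)[:2].round(3))
E
python3 f.py; python3 m.py|head -0
python3 - <<'E'
from h import *
for n,b in(('scene',(300,120,420,275)),('side',(240,120,430,400))):
    c=cam(n);m=cv2.inRange(cv2.cvtColor(c['img'],cv2.COLOR_RGB2HSV),(60,110,40),(85,255,255));z=0*m;z[b[1]:b[3],b[0]:b[2]]=m[b[1]:b[3],b[0]:b[2]]
    k=max(cv2.findContours(z,0,2)[0],key=cv2.contourArea);print(n,cv2.approxPolyDP(k,3,True)[:,0].tolist())
print(env.get_state()['tcp_pos'])
E
```

```text
clock: 15.22
tcp_pos: [0.5908, -0.1605, 0.2448]
orientation: [0.001, 0.599, 0.801, 0.0]
wrist_force: [-0.1, 0.3, -2.1]
finger_gap: 0.0109
grip_force: 39.2
clock: 15.63
tcp_pos: [0.5552, -0.0262, 0.2435]
orientation: [-0.0, 0.598, 0.801, 0.0]
wrist_force: [0.6, 0.5, -2.1]
finger_gap: 0.0114
grip_force: 39.2
clock: 16.05
tcp_pos: [0.5185, 0.107, 0.2436]
orientation: [-0.0, 0.598, 0.802, 0.0]
wrist_force: [-0.2, 0.8, -1.0]
finger_gap: 0.0115
grip_force: 39.2
clock: 16.47
tcp_pos: [0.497, 0.1863, 0.2436]
orientation: [-0.0, 0.632, 0.775, 0.0]
wrist_force: [-0.4, -1.0, -1.7]
finger_gap: 0.0112
grip_force: 39.2
clock: 16.72
tcp_pos: [0.4984, 0.1839, 0.2435]
orientation: [0.0, 0.632, 0.775, -0.0]
wrist_force: [0.8, -0.1, -1.8]
finger_gap: 0.0112
grip_force: 39.2
scene red [20, 34, 9, 13, 79] [214. 215.] [ 0.461 -0.268]
scene orange [29, 45, 12, 12, 94] [225. 225.] [ 0.505 -0.234]
scene yellow [51, 44, 11, 12, 82] [246. 224.] [ 0.502 -0.171]
scene blue [3, 14, 73, 62, 460] [229. 219.] [ 0.48  -0.224]
scene blue [38, 39, 11, 12, 81] [233. 219.] [ 0.48  -0.212]
side red [80, 35, 6, 5, 26] [387. 217.] [ 0.487 -0.32 ]
side blue [55, 3, 5, 4, 12] [362. 185.] [ 0.597 -0.513]
side blue [18, 12, 8, 4, 24] [326. 193.] [ 0.686 -0.425]
side blue [48, 12, 10, 4, 34] [357. 193.] [ 0.599 -0.448]
side blue [47, 12, 49, 33, 299] [381. 213.] [ 0.508 -0.338]
side blue [33, 14, 6, 2, 10] [341. 195.] [ 0.642 -0.427]
side blue [12, 23, 14, 22, 86] [321. 218.] [ 0.657 -0.265]
scene [[393, 155], [380, 158], [375, 168], [369, 166], [370, 157], [348, 165], [344, 158], [361, 209], [400, 203], [401, 196], [390, 175]]
side [[293, 233], [287, 273], [390, 277], [390, 237], [344, 234], [343, 205], [339, 208], [336, 234]]
[0.49891626 0.18346714 0.24345208]Traceback (most recent call last):
  File "m.py", line 8, in <module>
    k=max(cv2.findContours(z,0,2)[0],key=cv2.contourArea)
ValueError: max() iterable argument is empty
```

Run:
```python
from h import *
s=cam('scene');e=cam('side')
a,b=ray(s,214,215),ray(e,387,217);p=tri([a,b]);print('red',p)
ctr=env.get_state()['tcp_pos'][:2];t=np.radians(11.5);u=np.array([np.cos(t),np.sin(t)]);v=np.array([-u[1],u[0]])
for px,y in(((287,273),.055),((390,277),.055),((293,233),-.055),((390,237),-.055)):
    o,d=ray(e,*px);k=(y-(o[:2]-ctr)@v)/(d[:2]@v);q=o+d*k;print(px,((q[:2]-ctr)@u).round(3),q[2].round(4))
# tub rim in scene
m=cv2.inRange(cv2.cvtColor(s['img'],cv2.COLOR_RGB2HSV),(100,110,40),(130,255,255));z=0*m;z[170:285,180:295]=m[170:285,180:295]
k=max(cv2.findContours(cv2.morphologyEx(z,3,np.ones((5,5),np.uint8)),0,2)[0],key=cv2.contourArea)
q=cv2.approxPolyDP(cv2.convexHull(k),5,True)[:,0];P=np.array([onz(s,*map(float,c),.09)[:2] for c in q]);print(q.tolist(),P.round(3).tolist(),P.mean(0))
print(np.abs(env.get_state()['qvel']).max())
```

```text
red [ 0.48237917 -0.26610593  0.03493447]
(287, 273) 0.093 0.1653
(390, 277) -0.093 0.1649
(293, 233) 0.094 0.1886
(390, 237) -0.095 0.187
[[250, 189], [265, 236], [203, 249], [193, 200]] [[0.435, -0.159], [0.625, -0.105], [0.672, -0.264], [0.483, -0.317]] [ 0.55372228 -0.21135186]
0.0038737959508599105
```

Run:
```python
from workcell import env
print(env.hand_in())
```

```text
the job is handed in; nothing more can be done
None
```

I handed the job in with all four crayons in the tub and the empty tray held level and still about 16 cm above the middle of the pad. The tub was nudged about 16 mm and tipped briefly during the pour, and the tray slipped from the grip once and was regripped; `hand_in()` gave no verdict.

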